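# Pack the insulated sample box

### The job

Get the insulated sample box ready for the blood round: lay the flat cool pack on the bottom of the box, set the tube rack on top of it with its tube holes facing up, and shut the lid. The rack was washed and is still standing upside down on the drying mat, so turn it over first (it can simply be tipped over its edge twice). Leave the sterile pouch beyond the mat, the tape roll and the gauze pack where they are.

Things in the scene. Friction and masses are not known exactly. Their poses are not given: they have to be found in the camera images.
- cool_box: fixed open box of grey moulded foam, 194 mm long (its x), 176 wide (its y), 62 high; origin at the centre of its underside, z up; the lid is hinged along its +x end. Cavity 158 mm (x) by 70 mm (y), 50 mm deep, centred on the origin; in the middle of both long sides a finger pocket 76 mm long (x) widens it to 152 mm (y) over the full depth
- box_floor (a point): centre of the box's inner floor, 12 mm above its underside; axes as the box
- lid (a joint): hinge angle (rad) of the box's lid: 0 shut, 1.75 fully open, leaning back beyond the +x end; the axis runs along the box's y at box x = +97 mm, z = 62 mm. The lid is a hollow grey foam cover, 194 x 176 x 46 mm, 0.15 kg, inner depth 35 mm; it stays open by itself and falls shut, damped, once pushed forward below about 1.0 rad
- lid_free_edge (a point): middle of the lid's free end face, 194 mm from the hinge, half-way (23 mm) through the lid's 46 mm height; its axes turn with the lid and equal the box's axes when shut (lid top = +z, free end = -x). A black tab 70 mm wide sticks out 11 mm from this end near the rim
- drying_mat: fixed flat dark grey silicone mat, 300 mm (x) by 250 mm (y), 6 mm thick, ribbed and grippy (things pushed near their top tip over rather than slide); origin at the centre of its underside
- rack_centre (a point): centre of the loose white tube rack, a block 148 mm long (its x), 60 wide (its y), 56 high (its z), 0.22 kg; +z points out of the face with 2 x 6 round tube holes (18 mm), -z out of the base, which shows three square hollows and four black feet. It starts base up on the near half of the mat, long side about along world y, with room to be tipped over twice away from the robot
- pack_centre (a point): centre of the loose rigid white cool pack, a ribbed brick 148 mm long (its x), 60 mm wide (its y), 24 mm thick (its z), 0.25 kg; either face may be up. It lies flat on the side table at the robot's right, long side roughly along world y
- pouch: bystander: flat white sterile pouch, 135 x 49 x 10 mm, lying at the back of the trolley between the mat and the box; origin at the centre of its underside
- tape: bystander: roll of white tape lying flat, 48 mm across, 25 mm high, at the back of the trolley; origin at the centre of its underside
- swabs: bystander: flat gauze pack, 62 x 63 x 8 mm, on the side table; origin at the centre of its underside

How it is judged (in metres and radians):
On the way, in this order (a step that is already met when the one before it is completed fails the run):
1. the cool pack lies flat on the floor of the box (z of pack_centre in the frame of box_floor below 0.016 m and horizontal distance between pack_centre and box_floor below 0.012 m), for 0.2 s.
2. the rack, holes up, stands on the cool pack in the box (z of rack_centre in the frame of box_floor below 0.056 m and horizontal distance between rack_centre and box_floor below 0.012 m and angle between rack_centre's own z axis and vertical below 0.08 rad), for 0.2 s.
3. the lid is shut (value of joint lid below 0.03 rad), for 0.2 s.
At the end, for the whole second after the job is handed in: The cool pack lies flat on the box floor and the rack stands holes-up on it, both at rest in the cavity (centres within 12 mm of the box centre, rack within 0.08 rad of upright), and the lid is shut (below 0.03 rad) (all of step 1 and all of step 2 and value of joint lid below 0.03 rad and z of rack_centre in the frame of box_floor above 0.048 m and linear speed of each of tube_rack, cool_pack below 0.02 m/s); the robot touches nothing.
It fails at once if the pouch was moved (distance of pouch from where it was at the start of the episode above 0.03 m).
It fails at once if the tape roll was moved (distance of tape from where it was at the start of the episode above 0.03 m).
It fails at once if the gauze pack was moved (distance of swabs from where it was at the start of the episode above 0.03 m).
It also fails if it takes over 72 s, if anything falls off the work surface, if the arm or the gripper's body presses on something with over 40 N, if the wrist force passes 120 N, or if a joint passes its speed limit or range.

### The arm

A 6-joint arm with a two-finger parallel gripper is mounted at the origin on a cart in front of the work surface, level with it; the furniture and walls round the work are solid. World frame = base frame: x ahead of the robot, y to its left, z up, the work surface at z = 0. Lengths are in m, angles in degrees, forces in N, time in s.
With the tool pointing down it reaches from about 0.4 to 0.825 m from the base axis. Payload 7 kg.
Tool frame: the origin (TCP) lies at the very end of the fingers, on their centre line; the grasp point (between the pads) lies tcp_to_grasp behind it (tcp_to_grasp is the distance from the TCP to the grasp point, in m); x points along the fingers, y is the direction in which the jaws open and shut, and the axes are right-handed (so a half turn about x gives the same grasp; the last joint's range is limited). The gripper opens to 88 mm and grips with 3 to 60 N. Pads are 19 mm wide; open, the fingers measure 130 mm over their backs; the gripper's body (78 mm by 193 mm) begins 47 mm behind the grasp point.
Start: joints at [82.168, 20.546, 0.682, 0, -70.136, -16.507], TCP at [0.278, 0.615, 0.227] pointing down, gripper open.
Joint ranges: [-176.03, 176.03], [-82.01, 121.73], [-58.28, 71.71], [-173.87, 95.51], [-174.79, -0.11], [-173.66, 173.66]. Speed limits (degrees/s): [136.94, 136.94, 172.46, 180, 180, 180].

### API

Orientations are given as [roll, pitch, yaw] about the fixed x, y, z axes, in that order (R = Rz(yaw) Ry(pitch) Rx(roll)).
In Python, from plant import * gives the robot as it stands. The module is installed in compiled form; this text tells all that it offers.
- The arm moves only by the shell command python3 -m pendant 'ROWS'. ROWS is JSON, a list of rows, each an object with "claw": the finger opening in mm, from 0 to 87.6; "linear": the shift along the tool's x, y, z in mm, a list of three; "twist": the turn about the tool's x in rad. In form: [{"claw": claw, "linear": [tx, ty, tz], "twist": twist}, ...]. A call has exactly 10 rows; each row shifts and turns the commanded pose from where the row before left it, along the tool's axes as they then stand; what a row does not reach is not made up. A row lasts 1/12 s, in which the tool goes at most 41.7 mm and 7.16 degrees, less where a joint would pass 70% of its speed; a pose out of reach is approached as far as the arm can. A call with a gripper value outside its range is refused whole. The fingers move at their own pace and stop on an object; the grip force is fixed at half the most. Time passes only in rows, so rows that do not move let the fingers close, or fill a call up. It gives the time, the measured TCP pose, the force and the opening at its end, in the units of the state.
- get_obs(): the state, without advancing time (a new reading comes with each control period).
- snapshot(name): name is "scene" or "top"; returns (picture, depth): 384x512x3 uint8, red, green, blue; 384x512 float32, m along the optical axis (not along the pixel's ray), 0 where there is no reading.
- camera_params(name): a dict with "fx", "fy", "cx", "cy" (pixels), "rvec" (rotation vector, rad) and "tvec" (3), from world to camera coordinates, as OpenCV has them. Camera axes: x right, y down, z forward; pixel columns grow to the right and rows downward; lengths in m; the calibration is good to about 2 mm. A picture is of the moment at which its call begins. camera_params takes no time and is no camera call.
- close_job(): hands the job in, once; it reports no verdict.
Trained networks look in the newest picture that a camera, given by its name, has taken for a name from the list of things; names that differ only in an ending like _2 or _b are one class to them, and where a whole thing is asked for, a point or a joint stands for the part that bears it (a point fixed in the world has none). Each returns a list of dicts, best first, with "confidence" (0 to 1); they miss things now and then, are a little off and sometimes report something else, mostly with a low value. They report only what shows in the picture. A call takes as long as a camera call.
- boxes_of(camera, target): "xy" ([column, row] in pixels, amid what is visible of it).
The state is a dict: "clock": time; "joint_pos": joint angles; "qvel": joint speeds; "tau": joint torques, N m; "tool_pos": TCP position; "orientation": TCP orientation; "force": force on the tool from outside, world axes, zero at the start; "moment": the same for the moment, N m; "opening": finger opening in m.
Only numpy, scipy, OpenCV 4.12 (cv2) and the standard library are available. Lean on these libraries where they do the work, as an engineer would, in place of code of your own. Each camera call takes 0.05 s, during which the arm holds its last target. There are 200 camera calls.

## Working session

There is one attempt and no reset: what is moved stays moved. The work goes in short steps, Python scripts to look and compute and a shell command to move; the robot and the scene stay as the last step left them, time stands still between calls to the robot, and variables do not carry over. Pictures are saved under pics/ and viewed, about 8 in all and at most 12, crops included, and the job is handed in when it is done.

```bash
mkdir -p pics; cat > h.py <<'E'
from plant import *
import numpy as np, cv2
from scipy.spatial.transform import Rotation as R
def cam(n):
    p=camera_params(n); return p,cv2.Rodrigues(np.array(p['rvec'],float))[0],np.array(p['tvec'],float).ravel()
def cloud(n,d):
    p,Rm,t=cam(n); v,u=np.mgrid[:d.shape[0],:d.shape[1]]
    P=np.stack([(u-p['cx'])/p['fx']*d,(v-p['cy'])/p['fy']*d,d],-1)
    W=(P-t)@Rm; W[d<=0]=np.nan; return W
def proj(n,X):
    p,Rm,t=cam(n); c=np.atleast_2d(X)@Rm.T+t
    return np.stack([c[:,0]/c[:,2]*p['fx']+p['cx'],c[:,1]/c[:,2]*p['fy']+p['cy']],-1)
def save(n,img): cv2.imwrite('pics/'+n+'.png',img[...,::-1])
E
python3 - <<'E'
from h import *
np.set_printoptions(precision=3,suppress=True)
o=get_obs(); print(o)
ims=[]
for n in('scene','top'):
    im,d=snapshot(n); np.savez(''+n+'0.npz',im=im,d=d); save(n+'0',im); W=cloud(n,d)
    p,Rm,t=cam(n); print(n,'cam at',-Rm.T@t, p['fx'])
    for k in('cool_box','lid_free_edge','drying_mat','rack_centre','pack_centre','pouch','tape','swabs'):
        for r in boxes_of(n,k)[:1]:
            c,q=map(int,map(round,r['xy'])); print(k,r['xy'],round(r['confidence'],2),W[q,c])
E
```

```text
{'clock': 0.0, 'joint_pos': array([ 82.165,  20.591,   0.635,  -0.019, -70.135, -16.506]), 'qvel': array([ 0.048, -0.009,  0.096,  0.029,  0.026, -0.048]), 'tau': array([ -0.001, -58.272,  29.305,   6.997,   0.007,  -0.   ]), 'tool_pos': array([0.278, 0.615, 0.226]), 'orientation': array([  95.463,   89.907, -108.884]), 'force': array([-0.157, -0.095, -0.523]), 'moment': array([ 0.023,  0.004, -0.002]), 'opening': 0.08763534445037063}
scene cam at [ 0.352 -1.17   0.816] 406.7863494198136
cool_box [257.5, 173.5] 0.91 [0.549 0.098 0.064]
lid_free_edge [271.4, 148.7] 0.68 [0.604 0.153 0.136]
drying_mat [228.9, 158.3] 0.56 [0.462 0.343 0.005]
rack_centre [214.6, 153.2] 0.89 [0.403 0.284 0.063]
pack_centre [291.1, 275.3] 0.73 [ 0.572 -0.382  0.023]
pouch [272.8, 148.3] 0.61 [0.61  0.142 0.145]
tape [274.0, 147.8] 0.49 [0.612 0.138 0.147]
swabs [234.7, 277.2] 0.79 [ 0.422 -0.353  0.006]
top cam at [ 0.302 -0.018  1.157] 380.8559053533853
cool_box [224.3, 180.2] 0.82 [0.546 0.122 0.042]
lid_free_edge [224.9, 149.9] 0.84 [0.615 0.122 0.123]
drying_mat [155.3, 189.5] 0.55 [0.496 0.334 0.005]
rack_centre [142.5, 213.8] 0.79 [0.413 0.344 0.054]
pack_centre [385.6, 192.5] 0.85 [ 0.574 -0.37   0.021]
pouch [185.4, 121.9] 0.71 [0.727 0.278 0.006]
tape [151.6, 124.5] 0.68 [0.7   0.375 0.025]
swabs [375.1, 240.9] 0.84 [ 0.424 -0.349  0.01 ]
```

```bash
python3 - <<'E'
from h import *
a=np.load('top0.npz')['im'];b=np.load('scene0.npz')['im']
save('both',np.vstack([cv2.resize(a[90:300,90:450],(720,420))]))
save('sc',cv2.resize(b[60:320,130:400],(780,750))[:600])
E
```

```text
(no output)
```

View pics/both.png

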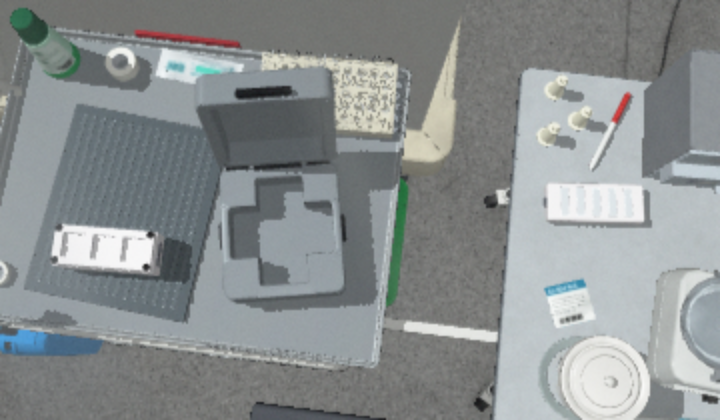

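View pics/sc.png

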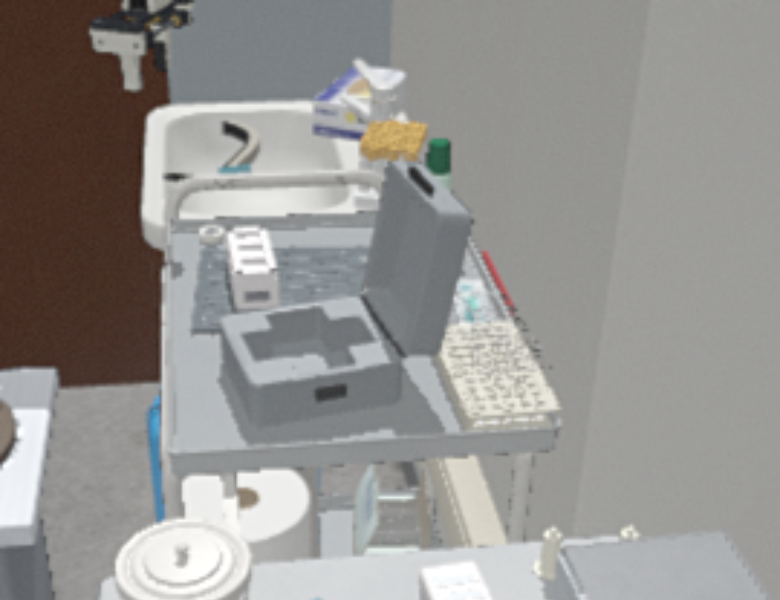

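```bash
python3 - <<'E'
from h import *
np.set_printoptions(precision=4,suppress=True)
d=np.load('top0.npz')['d']; W=cloud('top',d)
def rect(name,xlo,xhi,ylo,yhi,zlo,zhi):
    m=(W[...,0]>xlo)&(W[...,0]<xhi)&(W[...,1]>ylo)&(W[...,1]<yhi)&(W[...,2]>zlo)&(W[...,2]<zhi)
    n,l,s,_=cv2.connectedComponentsWithStats(m.astype(np.uint8))
    m=l==1+np.argmax(s[1:,4]); P=W[m]
    r=cv2.minAreaRect((P[:,:2]*1000).astype(np.float32)); print(name,r,'z',np.median(P[:,2]),len(P)); print(cv2.boxPoints(r).tolist()); return P
rect('rack',.3,.55,.22,.5,.04,.08)
rect('pack',.45,.68,-.5,-.25,.015,.04)
P=rect('box',.35,.7,0,.24,.052,.072)
rect('pouch',.65,.8,.18,.35,.003,.03)
rect('tape',.65,.8,.34,.42,.012,.04)
rect('swabs',.36,.48,-.42,-.28,.004,.02)
rect('mat',.2,.8,.18,.6,.0035,.012)
# free edge of lid
m=(W[...,2]>.2)&(W[...,0]>.55)&(W[...,0]<.9)&(W[...,1]>0)&(W[...,1]<.3); Q=W[m]
print('lid hi',len(Q),np.percentile(Q,[1,50,99],axis=0))
for n in('rim','floor'):
    pass
m=(W[...,0]>.4)&(W[...,0]<.7)&(W[...,1]>0)&(W[...,1]<.24)&(W[...,2]<.035)&(W[...,2]>.004)
P=W[m]; print('floor z',np.percentile(P[:,2],[5,50,95]),len(P))
rect('cav',.42,.64,.03,.2,.004,.03)
E
```

```text
rack ((412.7594299316406, 344.472412109375), (59.1025276184082, 148.43368530273438), 2.633294105529785) z 0.057727682906353134 1074
[[379.82958984375, 417.2532043457031], [386.649169921875, 268.9762268066406], [445.68927001953125, 271.6916198730469], [438.86968994140625, 419.9685974121094]]
pack ((578.3101806640625, -372.4476013183594), (60.470340728759766, 149.3990478515625), 5.6166582107543945) z 0.022693002993562642 944
[[540.9091186523438, -301.06591796875], [555.5311889648438, -449.7476806640625], [615.7112426757812, -443.82928466796875], [601.0891723632812, -295.14752197265625]]
box ((475.225341796875, 91.8210220336914), (201.78143310546875, 175.77383422851562), 11.146252632141113) z 0.060564715639618336 2015
[[359.2479553222656, 158.5465087890625], [393.2275085449219, -13.911666870117188], [591.2027587890625, 25.095535278320312], [557.22314453125, 197.5537109375]]
pouch ((762.0059204101562, 265.196533203125), (22.843074798583984, 169.39300537109375), 0.8766775727272034) z 0.018622013924547702 388
[[749.289794921875, 349.7083740234375], [751.881591796875, 180.33518981933594], [
[... 683 characters left out ...]
96484375, 334.5966491699219), (250.0106658935547, 299.8309326171875), 85.80723571777344) z 0.005564690938360034 4542
[[323.2359619140625, 220.88653564453125], [622.2645263671875, 198.9652099609375], [640.5433349609375, 448.3067626953125], [341.5147705078125, 470.22808837890625]]
lid hi 12644 [[0.5917 0.0029 0.2064]
 [0.7698 0.1364 0.4005]
 [0.7719 0.296  0.5508]]
floor z [0.005  0.0104 0.026 ] 2432
cav ((487.5999450683594, 100.94844055175781), (135.32156372070312, 141.65296936035156), 0.11008840799331665) z 0.010691207297553608 1566
[[419.80322265625, 171.64479064941406], [420.07537841796875, 29.992082595825195], [555.3966674804688, 30.252090454101562], [555.12451171875, 171.90480041503906]]
```

```bash
python3 - <<'E'
from h import *
import plant
from scipy.optimize import minimize
np.set_printoptions(precision=3,suppress=True)
print([k for k in dir(plant) if not k.startswith('_')], tcp_to_grasp)
o=get_obs(); print(R.from_euler('xyz',o['orientation'],degrees=True).as_matrix())
d=np.load('top0.npz')['d']; W=cloud('top',d)
z=W[...,2]; m=(W[...,0]>.33)&(W[...,0]<.6)&(W[...,1]>-.05)&(W[...,1]<.25)
rim=W[m&(z>.054)&(z<.07)][:,:2]; flo=W[m&(z<.035)][:,:2]
# exclude rack area points
rim=rim[rim[:,1]<.235]
def sd(P,hx,hy):
    q=np.abs(P)-[hx,hy]; return np.maximum(q[:,0],q[:,1])
def f(v):
    c,s=np.cos(v[2]),np.sin(v[2]); M=np.array([[c,-s],[s,c]])
    def s_(P):
        L=(P-v[:2])@M; cav=np.minimum(sd(L,.079,.035),sd(L,.038,.076)); return np.maximum(sd(L,.097,.088),-cav)
    return np.minimum(np.maximum(s_(rim),0),.01).sum()+np.minimum(np.maximum(-s_(flo),0),.01).sum()
best=min((minimize(f,[x,y,a],method='Nelder-Mead',options=dict(initial_simplex=np.array([x,y,a])+np.array([[0,0,0],[.01,0,0],[0,.01,0],[0,0,.05]]))) for x in(.47,.49,.51) for y in(.09,.11) for a in(-.1,0,.1,)),key=lambda r:r.fun)
print('box',best.x,np.degrees(best.x[2]),best.fun,len(rim),len(flo))
# overlay check: model outlines projected
v=best.x;c,s=np.cos(v[2]),np.sin(v[2]);M=np.array([[c,-s],[s,c]])
im=np.load('top0.npz')['im'].copy(); b=cv2.resize(im[110:250,160:300],None,fx=4,fy=4)
for zz,Q in((.062,[[-.097,-.088],[.097,-.088],[.097,.088],[-.097,.088]]),(.062,[[-.079,-.035],[-.038,-.035],[-.038,-.076],[.038,-.076],[.038,-.035],[.079,-.035],[.079,.035],[.038,.035],[.038,.076],[-.038,.076],[-.038,.035],[-.079,.035]])):
    X=np.c_[np.array(Q)@M.T+v[:2],np.full(len(Q),zz)]
    p=((proj('top',X)-[160,110]+.5)*4-.5).astype(int); cv2.polylines(b,[p],True,(255,0,0),1)
save('boxfit',b)
E
```

```text
['PlanningError', 'boxes_of', 'camera_params', 'close_job', 'get_obs', 'snapshot', 'tcp_to_grasp'] 0.0188
[[-0.    -0.412 -0.911]
 [ 0.    -0.911  0.412]
 [-1.    -0.     0.   ]]
box [0.472 0.091 0.194] 11.133528527582062 0.517800192560039 2089 6029
```

View pics/boxfit.png

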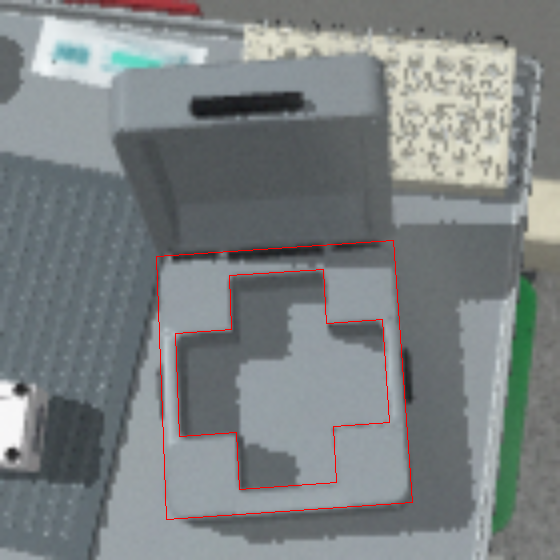

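```bash
for i in 1 2 3; do python3 -m pendant '[{"claw":87,"linear":[0,25.9,-22.7],"twist":0},{"claw":87,"linear":[0,25.9,-22.7],"twist":0},{"claw":87,"linear":[0,25.9,-22.7],"twist":0},{"claw":87,"linear":[0,25.9,-22.7],"twist":0},{"claw":87,"linear":[0,25.9,-22.7],"twist":0},{"claw":87,"linear":[0,25.9,-22.7],"twist":0},{"claw":87,"linear":[0,25.9,-22.7],"twist":0},{"claw":87,"linear":[0,25.9,-22.7],"twist":0},{"claw":87,"linear":[0,25.9,-22.7],"twist":0},{"claw":87,"linear":[0,25.9,-22.7],"twist":0}]'; done
python3 - <<'E'
from h import *
np.set_printoptions(precision=3,suppress=True,linewidth=150)
d=np.load('top0.npz')['d']; W=cloud('top',d).reshape(-1,3)
xs=np.arange(.40,.80,.025); ys=np.arange(-.26,-.56,-.025)
print('cols y',ys)
for x in xs:
    print(round(x,3),[int(1000*np.nanmax(q[:,2])) if len(q:=W[(abs(W[:,0]-x)<.0125)&(abs(W[:,1]-y)<.0125)]) else None for y in ys])
E
```

```text
clock: 1.73
tool_pos: [0.3784, 0.2838, 0.2269]
orientation: [-100.8, 90.0, 54.9]
force: [1.5, 0.9, 0.0]
opening: 0.0869
clock: 2.57
tool_pos: [0.4786, -0.0458, 0.227]
orientation: [-138.1, 89.9, 17.6]
force: [0.9, 0.5, 0.1]
opening: 0.0872
clock: 3.4
tool_pos: [0.5787, -0.3754, 0.2265]
orientation: [170.9, 90.0, -33.4]
force: [1.3, 1.1, 0.4]
opening: 0.0867
cols y [-0.26  -0.285 -0.31  -0.335 -0.36  -0.385 -0.41  -0.435 -0.46  -0.485 -0.51  -0.535 -0.56 ]
0.4 [2, 2, 3, 8, 4, 3, 4, 3, 73, 108, 115, 116, 116]
0.425 [2, 2, 3, 8, 10, 4, 3, 4, 56, 109, 114, 118, 116]
0.45 [1, 3, 4, 5, 6, 5, 3, 3, 47, 100, 109, 113, 113]
0.475 [1, 3, 2, 3, 2, 3, 2, 3, 3, 87, 100, 114, 118]
0.5 [2, 3, 2, 3, 3, 4, 2, 4, 3, 60, 4, 1, 3]
0.525 [3, 3, 3, 5, 2, 2, 4, 4, 4, 3, 4, 1, 3]
0.55 [4, 3, 27, 27, 27, 26, 27, 25, 2, 4, 4, 2, 3]
0.575 [2, 3, 27, 28, 27, 28, 29, 26, 20, 3, 3, 2, 1]
0.6 [3, 2, 25, 26, 28, 30, 31, 28, 110, 110, 112, 111, 107]
0.625 [4, 3, 3, 5, 6, 2, 4, 22, 168, 171, 170, 169, 168]
0.65 [3, 3, 2, 2, 9, 11, 2, 1, 170, 170, 170, 170, 170]
0.675 [5, 54, 56, 4, 3, 14, 2, 159, 170, 170, 170, 170, 171]
0.7 [6, 47, 2, 53, 49, 10, 10, 166, 170, 171, 169, 169, 171]
0.725 [3, 3, 2, 51, 48, 10, 12, 168, 171, 172, 170, 171, 170]
0.75 [3, 46, 55, 4, 3, 3, 15, 169, 170, 171, 170, 172, 170]
0.775 [2, 3, 47, 3, 5, 3, 9, 167, 170, 171, 170, 171, 172]
```

```bash
python3 -m pendant '[{"claw":87,"linear":[10,0,0],"twist":0.105},{"claw":87,"linear":[10,0,0],"twist":0.105},{"claw":87,"linear":[10,0,0],"twist":0.105},{"claw":87,"linear":[10,0,0],"twist":0.105},{"claw":87,"linear":[10,0,0],"twist":0.105},{"claw":87,"linear":[10,0,0],"twist":0.105},{"claw":87,"linear":[10,0,0],"twist":0.105},{"claw":87,"linear":[10,0,0],"twist":0.105},{"claw":87,"linear":[10,0,0],"twist":0.105},{"claw":87,"linear":[10,0,0],"twist":0.105}]'
cat >> h.py <<'E'
def st():
    o=get_obs(); M=R.from_euler('xyz',o['orientation'],degrees=True).as_matrix()
    print('t',round(o['clock'],2),'pos',np.round(o['tool_pos']*1000,1),'yaw_y',round(float(np.degrees(np.arctan2(M[1,1],M[0,1])))%360,2),'j',np.round(o['joint_pos'],1),'F',np.round(o['force'],1),'op',round(o['opening']*1000,1)); return o,M
def go(x,y,z,yaw=None):
    o,M=st(); d=M.T@(np.array([x,y,z])-o['tool_pos']); print('need tool mm',np.round(d*1000,1),end=' ')
    if yaw is not None:
        a=np.degrees(np.arctan2(M[1,1],M[0,1])); print('twist rad',round(float(np.radians(((a-yaw)+180)%360-180)),3))
E
python3 -c "
from h import *
go(.578,-.3724,.008,185.6)"
```

```text
clock: 4.23
tool_pos: [0.5785, -0.3737, 0.1261]
orientation: [-135.4, 90.0, -40.2]
force: [-0.4, -1.4, 0.0]
opening: 0.087
t 4.23 pos [ 578.5 -373.7  126.1] yaw_y 185.2 j [-16.7  25.9  -4.8   0.  -59.4  21.9] F [-0.4 -1.4  0. ] op 87.0
need tool mm [118.1   0.4   1.3] twist rad -0.007
```

```bash
python3 -m pendant '[{"claw":87,"linear":[13,0,0.5],"twist":0},{"claw":87,"linear":[13,0,0.5],"twist":0},{"claw":87,"linear":[13,0,0],"twist":0},{"claw":87,"linear":[13,0,0],"twist":0},{"claw":87,"linear":[13,0,0],"twist":0},{"claw":87,"linear":[13,0,0],"twist":0},{"claw":87,"linear":[13,0,0],"twist":0},{"claw":87,"linear":[13,0,0],"twist":0},{"claw":87,"linear":[13,0,0],"twist":0},{"claw":87,"linear":[0,0,0],"twist":0}]'
python3 -m pendant '[{"claw":50,"linear":[0,0,0],"twist":0},{"claw":50,"linear":[0,0,0],"twist":0},{"claw":50,"linear":[0,0,0],"twist":0},{"claw":50,"linear":[0,0,0],"twist":0},{"claw":50,"linear":[0,0,0],"twist":0},{"claw":50,"linear":[0,0,0],"twist":0},{"claw":50,"linear":[0,0,0],"twist":0},{"claw":50,"linear":[0,0,0],"twist":0},{"claw":50,"linear":[0,0,0],"twist":0},{"claw":50,"linear":[0,0,0],"twist":0}]'
python3 -c "
from h import *
go(.578,-.3724,.2)
go(.4718,.0910,.2,101.1)"
```

```text
clock: 5.07
tool_pos: [0.5787, -0.3728, 0.0089]
orientation: [-172.0, 90.0, -76.5]
force: [-1.8, 1.3, 8.8]
opening: 0.0867
clock: 5.9
tool_pos: [0.5782, -0.3726, 0.0094]
orientation: [61.4, 90.0, 156.9]
force: [-0.1, -0.4, -2.2]
opening: 0.0594
t 5.9 pos [ 578.2 -372.6    9.4] yaw_y 185.5 j [-16.6  32.6 -10.8  -0.  -46.6  22.1] F [-0.1 -0.4 -2.2] op 59.4
need tool mm [-190.6    0.2    0.2] t 5.9 pos [ 578.2 -372.6    9.4] yaw_y 185.5 j [-16.6  32.6 -10.8  -0.  -46.6  22.1] F [-0.1 -0.4 -2.2] op 59.4
need tool mm [-190.5   61.5  471.7] twist rad 1.473
```

```bash
python3 -m pendant '[{"claw":50,"linear":[-15,0,0],"twist":0},{"claw":50,"linear":[-25,0,0],"twist":0},{"claw":50,"linear":[-30,0,0],"twist":0},{"claw":50,"linear":[-30,0,0],"twist":0},{"claw":50,"linear":[-30,0,0],"twist":0},{"claw":50,"linear":[-30,0,0],"twist":0},{"claw":50,"linear":[-20,0,0],"twist":0},{"claw":50,"linear":[-10,2,15],"twist":0},{"claw":50,"linear":[0,3.5,26.7],"twist":0},{"claw":50,"linear":[0,4,30],"twist":0}]'
python3 -m pendant '[{"claw":50,"linear":[0,4,30],"twist":0},{"claw":50,"linear":[0,4,30],"twist":0},{"claw":50,"linear":[0,4,30],"twist":0},{"claw":50,"linear":[0,4,30],"twist":0},{"claw":50,"linear":[0,4,30],"twist":0},{"claw":50,"linear":[0,4,30],"twist":0},{"claw":50,"linear":[0,4,30],"twist":0},{"claw":50,"linear":[0,4,30],"twist":0},{"claw":50,"linear":[0,4,30],"twist":0},{"claw":50,"linear":[0,4,30],"twist":0}]'
python3 -m pendant '[{"claw":50,"linear":[0,4,30],"twist":0},{"claw":50,"linear":[0,4,30],"twist":0},{"claw":50,"linear":[0,4,25],"twist":0},{"claw":50,"linear":[0,0,15],"twist":0},{"claw":50,"linear":[0,0,0],"twist":0.1},{"claw":50,"linear":[0,0,0],"twist":0.12},{"claw":50,"linear":[0,0,0],"twist":0.12},{"claw":50,"linear":[0,0,0],"twist":0.12},{"claw":50,"linear":[0,0,0],"twist":0.12},{"claw":50,"linear":[0,0,0],"twist":0.12}]'
python3 -m pendant '[{"claw":50,"linear":[0,0,0],"twist":0.12},{"claw":50,"linear":[0,0,0],"twist":0.12},{"claw":50,"linear":[0,0,0],"twist":0.12},{"claw":50,"linear":[0,0,0],"twist":0.12},{"claw":50,"linear":[0,0,0],"twist":0.12},{"claw":50,"linear":[0,0,0],"twist":0.12},{"claw":50,"linear":[0,0,0],"twist":0.053},{"claw":50,"linear":[0,0,0],"twist":0},{"claw":50,"linear":[0,0,0],"twist":0},{"claw":50,"linear":[0,0,0],"twist":0}]'
python3 - <<'E'
from h import *
go(.4718,.0910,.1,101.1)
im,d=snapshot('top'); np.savez('top1.npz',im=im,d=d); save('t1',cv2.resize(im[110:290,150:330],(720,720))[:600]); 
E
```

```text
clock: 6.73
tool_pos: [0.5617, -0.3019, 0.1997]
orientation: [-89.5, 90.0, 5.9]
force: [-0.2, 0.4, -2.5]
opening: 0.0598
clock: 7.57
tool_pos: [0.4921, -0.0059, 0.1993]
orientation: [48.7, 90.0, 144.2]
force: [0.1, 0.4, -2.8]
opening: 0.0597
clock: 8.4
tool_pos: [0.4711, 0.091, 0.1991]
orientation: [124.2, 90.0, 179.3]
force: [0.5, 0.0, -1.4]
opening: 0.0596
clock: 9.23
tool_pos: [0.4716, 0.091, 0.1994]
orientation: [155.6, 90.0, 166.8]
force: [0.6, 0.1, -2.2]
opening: 0.0598
t 9.23 pos [471.6  91.  199.4] yaw_y 101.23 j [  34.5    3.2  -25.4   -0.   -61.4 -113.2] F [ 0.6  0.1 -2.2] op 59.8
need tool mm [99.4 -0.1  0.3] twist rad 0.002
```

View pics/t1.png

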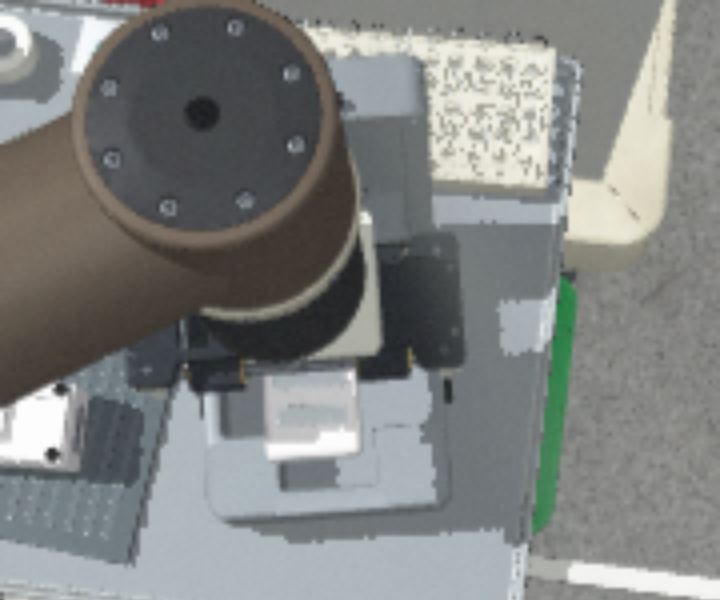

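```bash
python3 -m pendant '[{"claw":50,"linear":[15,0,0.3],"twist":0},{"claw":50,"linear":[18,0,0],"twist":0},{"claw":50,"linear":[18,0,0],"twist":0},{"claw":50,"linear":[18,0,0],"twist":0},{"claw":50,"linear":[18,0,0],"twist":0},{"claw":50,"linear":[15,0,0],"twist":0},{"claw":50,"linear":[8,0,0],"twist":0},{"claw":50,"linear":[5,0,0],"twist":0},{"claw":50,"linear":[5,0,0],"twist":0},{"claw":50,"linear":[0,0,0],"twist":0}]'
python3 -m pendant '[{"claw":50,"linear":[8,0,0],"twist":0},{"claw":50,"linear":[8,0,0],"twist":0},{"claw":50,"linear":[8,0,0],"twist":0},{"claw":50,"linear":[8,0,0],"twist":0},{"claw":50,"linear":[8,0,0],"twist":0},{"claw":50,"linear":[7,0,0],"twist":0},{"claw":50,"linear":[4,0,0],"twist":0},{"claw":50,"linear":[1.5,0,0],"twist":0},{"claw":50,"linear":[0,0,0],"twist":0},{"claw":50,"linear":[0,0,0],"twist":0}]'
python3 -c "
from h import *
go(.4718,.0910,.0214,101.1)"
```

```text
clock: 10.12
tool_pos: [0.4722, 0.0911, 0.0792]
orientation: [-157.6, 90.0, -146.5]
force: [-0.6, 0.2, -1.6]
opening: 0.0594
clock: 10.95
tool_pos: [0.4724, 0.0911, 0.0271]
orientation: [-27.2, 90.0, -16.1]
force: [0.1, 0.4, -1.9]
opening: 0.0596
t 10.95 pos [472.4  91.1  27.1] yaw_y 101.11 j [  34.4   15.9  -37.5    0.   -36.6 -113.3] F [ 0.1  0.4 -1.9] op 59.6
need tool mm [ 5.7 -0.  -0.6] twist rad 0.0
```

```bash
python3 -m pendant '[{"claw":50,"linear":[2,0,0],"twist":0},{"claw":50,"linear":[2,0,0],"twist":0},{"claw":50,"linear":[1,0,0],"twist":0},{"claw":50,"linear":[0,0,0],"twist":0},{"claw":80,"linear":[0,0,0],"twist":0},{"claw":80,"linear":[0,0,0],"twist":0},{"claw":80,"linear":[0,0,0],"twist":0},{"claw":80,"linear":[0,0,0],"twist":0},{"claw":80,"linear":[0,0,0],"twist":0},{"claw":80,"linear":[0,0,0],"twist":0}]'
python3 -m pendant '[{"claw":80,"linear":[0,0,0],"twist":0},{"claw":80,"linear":[-5,0,0],"twist":0},{"claw":80,"linear":[-10,0,0],"twist":0},{"claw":80,"linear":[-15,0,0],"twist":0},{"claw":80,"linear":[-20,0,0],"twist":0},{"claw":80,"linear":[-20,0,0],"twist":0},{"claw":80,"linear":[-20,0,0],"twist":0},{"claw":80,"linear":[-20,0,0],"twist":0},{"claw":80,"linear":[-20,0,0],"twist":0},{"claw":80,"linear":[0,0,0],"twist":0}]'
python3 -c "
from h import *
# push start behind rack: near face along push dir 2.6deg, face at -30mm from centre, finger half 9.5 + 18 gap
u=np.array([np.cos(np.radians(2.63)),np.sin(np.radians(2.63))]); c=np.array([.4128,.3445])
p=c-u*.060; print(p, np.hypot(*p)); go(p[0],p[1],.15,92.6)"
```

```text
clock: 11.78
tool_pos: [0.4723, 0.0911, 0.0222]
orientation: [19.0, 90.0, 30.1]
force: [-0.3, 0.4, -1.1]
opening: 0.0798
clock: 12.62
tool_pos: [0.4742, 0.0919, 0.1564]
orientation: [12.9, 89.6, 24.0]
force: [0.6, 0.2, 1.3]
opening: 0.0799
[0.3528632  0.34174684] 0.4912263615233044
t 12.62 pos [474.2  91.9 156.4] yaw_y 101.15 j [ 3.440e+01  5.600e+00 -2.900e+01  1.000e-01 -5.500e+01 -1.133e+02] F [0.6 0.2 1.3] op 79.9
need tool mm [  6.3 268.6 -70.8] twist rad 0.149
```

```bash
python3 -m pendant '[{"claw":0,"linear":[0,26.9,-7.1],"twist":0},{"claw":0,"linear":[0,26.9,-7.1],"twist":0},{"claw":0,"linear":[0,26.9,-7.1],"twist":0},{"claw":0,"linear":[0,26.9,-7.1],"twist":0},{"claw":0,"linear":[0,26.9,-7.1],"twist":0},{"claw":0,"linear":[0,26.9,-7.1],"twist":0},{"claw":0,"linear":[0,26.9,-7.1],"twist":0},{"claw":0,"linear":[0,26.9,-7.1],"twist":0},{"claw":0,"linear":[0,26.9,-7.1],"twist":0},{"claw":0,"linear":[0,26.9,-7.1],"twist":0}]'
python3 -m pendant '[{"claw":0,"linear":[0,0,0],"twist":0.075},{"claw":0,"linear":[0,0,0],"twist":0.074},{"claw":0,"linear":[15,0,0],"twist":0},{"claw":0,"linear":[15,0,0],"twist":0},{"claw":0,"linear":[15,0,0],"twist":0},{"claw":0,"linear":[15,0,0],"twist":0},{"claw":0,"linear":[15,0,0],"twist":0},{"claw":0,"linear":[15,0,0],"twist":0},{"claw":0,"linear":[6,0,0],"twist":0},{"claw":0,"linear":[0,0,0],"twist":0}]'
python3 - <<'E'
from h import *
go(.3529,.3417,.054,92.6)
im,d=snapshot('top'); np.savez('top2.npz',im=im,d=d); a=im[120:260,100:310]; save('t2',cv2.resize(a,None,fx=3.5,fy=3.5))
E
```

```text
clock: 13.45
tool_pos: [0.3498, 0.3424, 0.1523]
orientation: [64.1, 90.0, 75.2]
force: [1.2, 0.3, 0.2]
opening: 0.0187
clock: 14.28
tool_pos: [0.3503, 0.3404, 0.0548]
orientation: [-118.3, 89.8, -115.8]
force: [-0.2, 1.0, -0.4]
opening: -0.0001
t 14.28 pos [350.3 340.4  54.8] yaw_y 92.56 j [  67.3   14.   -34.9   -0.   -41.2 -154.7] F [-0.2  1.  -0.4] op -0.1
need tool mm [0.8 1.2 2.7] twist rad -0.001
```

View pics/t2.png

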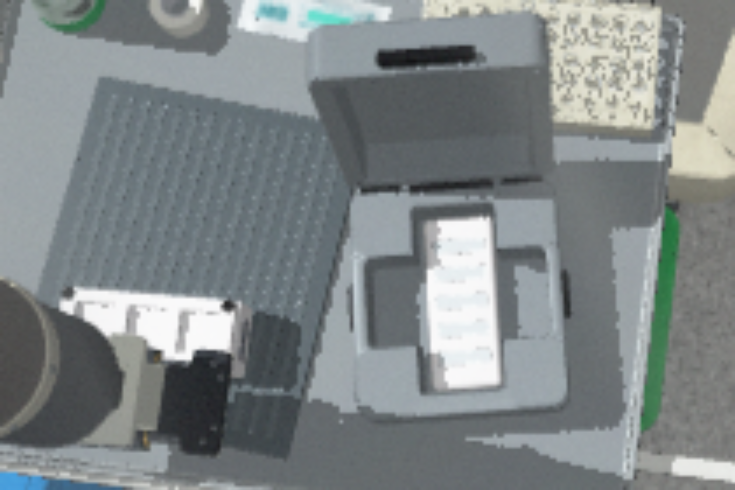

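```bash
python3 -m pendant '[{"claw":0,"linear":[2,1,3],"twist":0},{"claw":0,"linear":[1,0,3],"twist":0},{"claw":0,"linear":[0,0,3],"twist":0},{"claw":0,"linear":[0,0,3],"twist":0},{"claw":0,"linear":[0,0,3],"twist":0},{"claw":0,"linear":[0,0,2],"twist":0},{"claw":0,"linear":[0,0,2],"twist":0},{"claw":0,"linear":[0,0,2],"twist":0},{"claw":0,"linear":[0,0,2],"twist":0},{"claw":0,"linear":[0,0,1],"twist":0}]'
python3 -c "
from h import *
st()"
```

```text
clock: 15.17
tool_pos: [0.3741, 0.3432, 0.0531]
orientation: [-158.9, 89.9, -156.3]
force: [-6.5, -0.2, 5.4]
opening: 0.0002
t 15.17 pos [374.1 343.2  53.1] yaw_y 92.55 j [ 6.470e+01  1.570e+01 -3.270e+01 -1.000e-01 -4.170e+01 -1.521e+02] F [-6.5 -0.2  5.4] op 0.2
```

```bash
python3 -m pendant '[{"claw":0,"linear":[-4,0,4.8],"twist":0},{"claw":0,"linear":[-4,0,4.8],"twist":0},{"claw":0,"linear":[-3.5,0,5],"twist":0},{"claw":0,"linear":[-3,0,5.8],"twist":0},{"claw":0,"linear":[-3,0,5.8],"twist":0},{"claw":0,"linear":[-2.5,0,6],"twist":0},{"claw":0,"linear":[-1.5,0,6.5],"twist":0},{"claw":0,"linear":[-1,0,6.5],"twist":0},{"claw":0,"linear":[0,0,6.5],"twist":0},{"claw":0,"linear":[0,0,6],"twist":0}]'
python3 - <<'E'
from h import *
st()
im,d=snapshot('scene'); a=im[120:220,180:310]; np.savez('s3.npz',im=im,d=d)
im,d=snapshot('top'); np.savez('t3.npz',im=im,d=d)
W=cloud('top',d);m=(W[...,0]>.36)&(W[...,0]<.62)&(W[...,1]>.25)&(W[...,1]<.44)&(W[...,2]>.03)&(W[...,2]<.3)
b=im[120:260,100:230]; save('t3',np.hstack([cv2.resize(a,(455,350)),cv2.resize(b,(325,350))]))
E
```

```text
clock: 16.0
tool_pos: [0.435, 0.3465, 0.0802]
orientation: [13.7, 89.7, 16.4]
force: [-0.3, -10.9, 33.8]
opening: 0.0005
t 16.0 pos [435.  346.5  80.2] yaw_y 92.71 j [  58.9   17.4  -25.5    0.3  -46.9 -146.3] F [ -0.3 -10.9  33.8] op 0.5
```

View pics/t3.png

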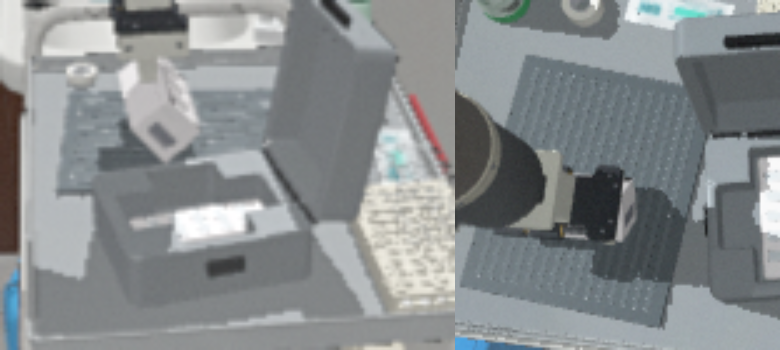

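```bash
python3 -m pendant '[{"claw":0,"linear":[-2,0,3],"twist":0},{"claw":0,"linear":[-1,0,4],"twist":0},{"claw":0,"linear":[0,0,4],"twist":0},{"claw":0,"linear":[0,0,4],"twist":0},{"claw":0,"linear":[0,0,0],"twist":0},{"claw":0,"linear":[0,0,0],"twist":0},{"claw":0,"linear":[0,0,0],"twist":0},{"claw":0,"linear":[0,0,0],"twist":0},{"claw":0,"linear":[0,0,0],"twist":0},{"claw":0,"linear":[0,0,0],"twist":0}]'
python3 - <<'E'
from h import *
np.set_printoptions(precision=3,suppress=True,linewidth=160)
st()
im,d=snapshot('scene'); np.savez('s4.npz',im=im,d=d); W=cloud('scene',d)
# rack end/top profile: points of the y-low half region
m=(W[...,0]>.38)&(W[...,0]<.62)&(W[...,1]>.255)&(W[...,1]<.30)&(W[...,2]>.012)&(W[...,2]<.12); P=W[m]
for x in np.arange(.38,.62,.01):
    q=P[abs(P[:,0]-x)<.005]
    if len(q): print(round(x,2),len(q),q[:,2].min(),q[:,2].max())
E
```

```text
clock: 16.93
tool_pos: [0.4472, 0.3467, 0.0786]
orientation: [68.4, 90.0, 71.0]
force: [0.8, -0.5, -0.0]
opening: 0.0002
t 16.93 pos [447.2 346.7  78.6] yaw_y 92.58 j [  57.6   18.4  -24.    -0.   -47.6 -145. ] F [ 0.8 -0.5 -0. ] op 0.2
0.45 42 0.012560959116102992 0.06793427046956292
0.46 33 0.014323726695842549 0.06800111684519669
0.47 41 0.01236425126493082 0.069206016258994
0.48 30 0.015571595077277248 0.06811473398438642
0.49 42 0.012253466797585795 0.06770089205114883
0.5 27 0.014451379281205701 0.06452179216162218
```

```bash
python3 -m pendant '[{"claw":0,"linear":[-3,0,-9],"twist":0},{"claw":0,"linear":[0,0,-10],"twist":0},{"claw":0,"linear":[0,0,-10],"twist":0},{"claw":0,"linear":[5,0,0],"twist":0},{"claw":0,"linear":[8,0,0],"twist":0},{"claw":0,"linear":[8,0,0],"twist":0},{"claw":0,"linear":[8,0,0],"twist":0},{"claw":0,"linear":[0,0,5],"twist":0},{"claw":0,"linear":[0,0,5],"twist":0},{"claw":0,"linear":[0,0,4],"twist":0}]'
python3 -c "
from h import *
st()"
```

```text
clock: 17.82
tool_pos: [0.4332, 0.3461, 0.0524]
orientation: [-87.6, 90.0, -85.0]
force: [-0.1, -0.4, -0.6]
opening: 0.0002
t 17.82 pos [433.2 346.1  52.4] yaw_y 92.57 j [  58.9   19.5  -26.9    0.   -43.6 -146.3] F [-0.1 -0.4 -0.6] op 0.2
```

```bash
python3 -m pendant '[{"claw":0,"linear":[0,0,3],"twist":0},{"claw":0,"linear":[-3.5,0,4.5],"twist":0},{"claw":0,"linear":[-4.5,0,4.6],"twist":0},{"claw":0,"linear":[-4,0,4.6],"twist":0},{"claw":0,"linear":[-3.3,0,5.5],"twist":0},{"claw":0,"linear":[-3,0,5.5],"twist":0},{"claw":0,"linear":[-2.7,0,5.5],"twist":0},{"claw":0,"linear":[-2,0,6],"twist":0},{"claw":0,"linear":[-1.5,0,6],"twist":0},{"claw":0,"linear":[-1,0,6],"twist":0}]'
python3 -m pendant '[{"claw":0,"linear":[-1,0,4],"twist":0},{"claw":0,"linear":[-1,0,4],"twist":0},{"claw":0,"linear":[0,0,4],"twist":0},{"claw":0,"linear":[0,0,4],"twist":0},{"claw":0,"linear":[0,0,0],"twist":0},{"claw":0,"linear":[0,0,0],"twist":0},{"claw":0,"linear":[0,0,0],"twist":0},{"claw":0,"linear":[0,0,0],"twist":0},{"claw":0,"linear":[-20,0,-10],"twist":0},{"claw":0,"linear":[-20,0,-10],"twist":0}]'
python3 -m pendant '[{"claw":87,"linear":[-20,0,-25],"twist":0},{"claw":87,"linear":[-20,0,-25],"twist":0},{"claw":87,"linear":[-20,0,-25],"twist":0},{"claw":87,"linear":[-20,0,-25],"twist":0},{"claw":87,"linear":[0,0,0],"twist":0},{"claw":87,"linear":[0,0,0],"twist":-0.12},{"claw":87,"linear":[0,0,0],"twist":-0.12},{"claw":87,"linear":[0,0,0],"twist":-0.12},{"claw":87,"linear":[0,0,0],"twist":-0.12},{"claw":87,"linear":[0,0,0],"twist":-0.12}]'
python3 - <<'E'
from h import *
st()
im,d=snapshot('top'); np.savez('t5.npz',im=im,d=d);W=cloud('top',d)
m=(W[...,0]>.40)&(W[...,0]<.66)&(W[...,1]>.24)&(W[...,1]<.45)&(W[...,2]>.04)&(W[...,2]<.085)
n,l,s,_=cv2.connectedComponentsWithStats(m.astype(np.uint8)); m=l==1+np.argmax(s[1:,4]); P=W[m]
r=cv2.minAreaRect((P[:,:2]*1000).astype(np.float32)); print(r,cv2.boxPoints(r).tolist(),np.median(P[:,2]))
save('t5',cv2.resize(im[100:260,80:310],(690,480)))
E
```

```text
clock: 18.65
tool_pos: [0.4843, 0.3484, 0.0783]
orientation: [32.4, 90.0, 35.0]
force: [-0.4, -0.1, -0.4]
opening: -0.0
clock: 19.48
tool_pos: [0.4786, 0.3473, 0.1191]
orientation: [-130.5, 89.8, -128.0]
force: [0.1, 0.4, 0.4]
opening: 0.0003
clock: 20.32
tool_pos: [0.3794, 0.3436, 0.2001]
orientation: [47.3, 90.0, 84.6]
force: [0.5, -0.2, 0.5]
opening: 0.0615
t 20.32 pos [379.4 343.6 200.1] yaw_y 127.3 j [  64.2    6.3  -21.9   -0.   -61.8 -116.9] F [ 0.5 -0.2  0.5] op 61.5
((531.0572509765625, 349.7537841796875), (61.40744400024414, 150.25360107421875), 2.8111684322357178) [[496.7059020996094, 423.2843017578125], [504.0750427246094, 273.2115478515625], [565.4085693359375, 276.2232666015625], [558.0394287109375, 426.2960205078125]] 0.05955007560917559
```

View pics/t5.png

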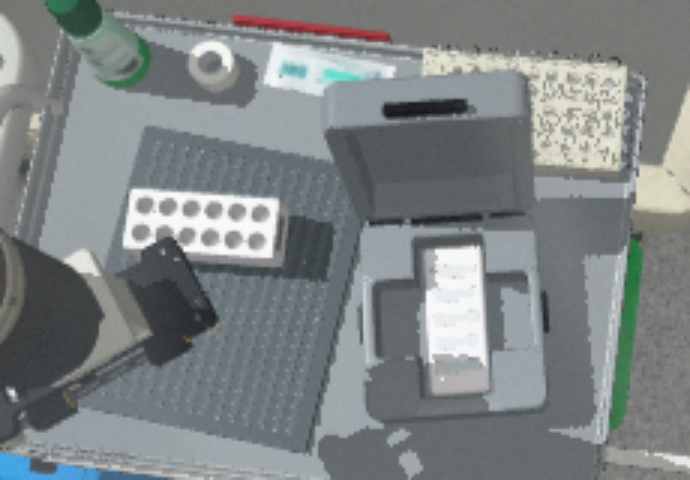

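```bash
python3 -m pendant '[{"claw":87,"linear":[0,0,0],"twist":-0.121},{"claw":87,"linear":[0,0,0],"twist":-0.121},{"claw":87,"linear":[0,0,0],"twist":-0.121},{"claw":87,"linear":[0,0,0],"twist":-0.121},{"claw":87,"linear":[0,0,0],"twist":-0.121},{"claw":87,"linear":[0,0,0],"twist":-0.121},{"claw":87,"linear":[0,0,0],"twist":-0.121},{"claw":87,"linear":[0,0,0],"twist":-0.121},{"claw":87,"linear":[0,-20,0],"twist":0},{"claw":87,"linear":[0,-30,0],"twist":0}]'
python3 -m pendant '[{"claw":87,"linear":[0,-30,0],"twist":0},{"claw":87,"linear":[0,-30,0],"twist":0},{"claw":87,"linear":[0,-30,0],"twist":0},{"claw":87,"linear":[0,-11.7,-1],"twist":0},{"claw":87,"linear":[15,0,0],"twist":0},{"claw":87,"linear":[20,0,0],"twist":0},{"claw":87,"linear":[20,0,0],"twist":0},{"claw":87,"linear":[20,0,0],"twist":0},{"claw":87,"linear":[10,0,0],"twist":0},{"claw":87,"linear":[0,0,0],"twist":0}]'
python3 -c "
from h import *
go(.531,.350,.029,182.8)"
```

```text
clock: 21.2
tool_pos: [0.4287, 0.3459, 0.2007]
orientation: [-7.7, 89.9, 84.7]
force: [-1.3, 1.2, 0.1]
opening: 0.0866
clock: 22.03
tool_pos: [0.5298, 0.3479, 0.1124]
orientation: [131.4, 89.7, -136.2]
force: [-0.3, -1.3, 0.5]
opening: 0.087
t 22.03 pos [529.8 347.9 112.4] yaw_y 182.3 j [ 50.9  22.1 -12.9  -0.  -55.3 -48.6] F [-0.3 -1.3  0.5] op 87.0
need tool mm [83.4 -1.6  2.3] twist rad -0.009
```

```bash
python3 -m pendant '[{"claw":87,"linear":[12,-1,2],"twist":-0.006},{"claw":87,"linear":[12,0,0],"twist":0},{"claw":87,"linear":[12,0,0],"twist":0},{"claw":87,"linear":[12,0,0],"twist":0},{"claw":87,"linear":[12,0,0],"twist":0},{"claw":87,"linear":[12,0,0],"twist":0},{"claw":87,"linear":[10,0,0],"twist":0},{"claw":87,"linear":[0,0,0],"twist":0},{"claw":50,"linear":[0,0,0],"twist":0},{"claw":50,"linear":[0,0,0],"twist":0}]'
python3 -m pendant '[{"claw":50,"linear":[0,0,0],"twist":0},{"claw":50,"linear":[0,0,0],"twist":0},{"claw":50,"linear":[0,0,0],"twist":0},{"claw":50,"linear":[0,0,0],"twist":0},{"claw":50,"linear":[0,0,0],"twist":0},{"claw":50,"linear":[0,0,0],"twist":0},{"claw":50,"linear":[0,0,0],"twist":0},{"claw":50,"linear":[0,0,0],"twist":0},{"claw":50,"linear":[0,0,0],"twist":0},{"claw":50,"linear":[0,0,0],"twist":0}]'
python3 -c "
from h import *
st()"
```

```text
clock: 22.87
tool_pos: [0.5324, 0.3513, 0.0334]
orientation: [-68.1, 90.0, 24.6]
force: [1.1, -0.1, 0.4]
opening: 0.0791
clock: 23.7
tool_pos: [0.532, 0.3512, 0.0337]
orientation: [-27.2, 90.0, 65.5]
force: [-3.9, 0.2, 5.8]
opening: 0.0598
t 23.7 pos [532.  351.2  33.7] yaw_y 182.75 j [ 50.9  27.2 -16.9  -0.  -45.9 -48.2] F [-3.9  0.2  5.8] op 59.8
```

```bash
python3 -m pendant '[{"claw":50,"linear":[-12,0,0],"twist":0},{"claw":50,"linear":[-22,0,0],"twist":0},{"claw":50,"linear":[-28,0,0],"twist":0},{"claw":50,"linear":[-30,0,0],"twist":0},{"claw":50,"linear":[-30,0,0],"twist":0},{"claw":50,"linear":[-28,0,0],"twist":0},{"claw":50,"linear":[-20,10,0],"twist":0},{"claw":50,"linear":[-5,20,-5],"twist":0},{"claw":50,"linear":[0,25,-12],"twist":0},{"claw":50,"linear":[0,16,-20],"twist":0}]'
python3 -m pendant '[{"claw":50,"linear":[0,0,-25],"twist":0},{"claw":50,"linear":[0,0,-28],"twist":0},{"claw":50,"linear":[0,0,-28],"twist":0},{"claw":50,"linear":[0,0,-28],"twist":0},{"claw":50,"linear":[0,0,-28],"twist":0},{"claw":50,"linear":[0,0,-28],"twist":0},{"claw":50,"linear":[0,0,-25],"twist":0},{"claw":50,"linear":[0,0,-20],"twist":0},{"claw":50,"linear":[0,0,-10],"twist":0},{"claw":50,"linear":[0,0,0],"twist":0.08}]'
python3 -m pendant '[{"claw":50,"linear":[0,0,0],"twist":0.12},{"claw":50,"linear":[0,0,0],"twist":0.12},{"claw":50,"linear":[0,0,0],"twist":0.12},{"claw":50,"linear":[0,0,0],"twist":0.12},{"claw":50,"linear":[0,0,0],"twist":0.12},{"claw":50,"linear":[0,0,0],"twist":0.12},{"claw":50,"linear":[0,0,0],"twist":0.12},{"claw":50,"linear":[0,0,0],"twist":0.12},{"claw":50,"linear":[0,0,0],"twist":0.12},{"claw":50,"linear":[0,0,0],"twist":0.12}]'
python3 -c "
from h import *
go(.4732,.0913,.12,101.1)"
```

```text
clock: 24.53
tool_pos: [0.4616, 0.311, 0.2088]
orientation: [-17.7, 89.9, 75.1]
force: [0.7, -1.0, -2.7]
opening: 0.0597
clock: 25.37
tool_pos: [0.4732, 0.0891, 0.2085]
orientation: [-72.0, 90.0, 16.1]
force: [-0.7, 1.2, -2.2]
opening: 0.0597
clock: 26.2
tool_pos: [0.4735, 0.0911, 0.2084]
orientation: [18.8, 90.0, 37.8]
force: [-0.1, -0.2, -2.1]
opening: 0.0597
t 26.2 pos [473.5  91.1 208.4] yaw_y 109.07 j [  34.3    2.9  -24.5   -0.   -62.6 -105.3] F [-0.1 -0.2 -2.1] op 59.7
need tool mm [88.4  0.2 -0.2] twist rad 0.139
```

```bash
python3 -m pendant '[{"claw":50,"linear":[0,0.2,0],"twist":0.075},{"claw":50,"linear":[0,0,0],"twist":0.063},{"claw":50,"linear":[10,0,0],"twist":0},{"claw":50,"linear":[18,0,0],"twist":0},{"claw":50,"linear":[18,0,0],"twist":0},{"claw":50,"linear":[18,0,0],"twist":0},{"claw":50,"linear":[18,0,0],"twist":0},{"claw":50,"linear":[13,0,0],"twist":0},{"claw":50,"linear":[8,0,0],"twist":0},{"claw":50,"linear":[0,0,0],"twist":0}]'
python3 - <<'E'
from h import *
go(.4732,.0913,.0637,101.1)
im,d=snapshot('top'); im2,_=snapshot('scene'); save('t6',np.hstack([cv2.resize(im[140:270,180:310],(400,400)),cv2.resize(im2[130:220,200:300],(400,360),)[:400] if 0 else cv2.resize(im2[130:230,200:300],(400,400))]))
E
```

```text
clock: 27.03
tool_pos: [0.4723, 0.0906, 0.1032]
orientation: [-163.1, 89.8, -151.5]
force: [0.1, -0.6, -2.5]
opening: 0.0598
t 27.03 pos [472.3  90.6 103.2] yaw_y 101.58 j [  34.3    9.4  -32.7   -0.   -48.1 -112.8] F [ 0.1 -0.6 -2.5] op 59.8
need tool mm [39.5  0.5  1.2] twist rad 0.008
```

View pics/t6.png

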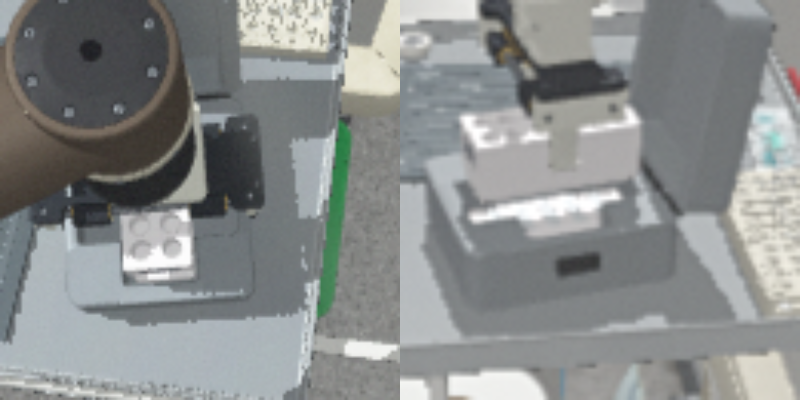

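```bash
python3 -m pendant '[{"claw":50,"linear":[3,0.4,1],"twist":0.004},{"claw":50,"linear":[5,0,0],"twist":0},{"claw":50,"linear":[5,0,0],"twist":0},{"claw":50,"linear":[5,0,0],"twist":0},{"claw":50,"linear":[5,0,0],"twist":0},{"claw":50,"linear":[5,0,0],"twist":0},{"claw":50,"linear":[4,0,0],"twist":0},{"claw":50,"linear":[3,0,0],"twist":0},{"claw":50,"linear":[1.5,0,0],"twist":0},{"claw":50,"linear":[0,0,0],"twist":0}]'
python3 -c "
from h import *
go(.4732,.0913,.0637,101.1)"
```

```text
clock: 27.97
tool_pos: [0.4742, 0.0916, 0.0682]
orientation: [-158.4, 90.0, -147.1]
force: [-0.5, 0.3, -2.4]
opening: 0.0598
t 27.97 pos [474.2  91.6  68.2] yaw_y 101.27 j [  34.3   12.3  -34.9   -0.   -42.8 -113.1] F [-0.5  0.3 -2.4] op 59.8
need tool mm [ 4.5 -0.1 -1. ] twist rad 0.003
```

```bash
python3 -m pendant '[{"claw":50,"linear":[2,0,0],"twist":0},{"claw":50,"linear":[2,0,0],"twist":0},{"claw":50,"linear":[0.5,0,0],"twist":0},{"claw":50,"linear":[0,0,0],"twist":0},{"claw":80,"linear":[0,0,0],"twist":0},{"claw":80,"linear":[0,0,0],"twist":0},{"claw":80,"linear":[0,0,0],"twist":0},{"claw":80,"linear":[0,0,0],"twist":0},{"claw":80,"linear":[0,0,0],"twist":0},{"claw":80,"linear":[0,0,0],"twist":0}]'
python3 -m pendant '[{"claw":80,"linear":[-5,0,0],"twist":0},{"claw":80,"linear":[-10,0,0],"twist":0},{"claw":80,"linear":[-20,0,0],"twist":0},{"claw":80,"linear":[-30,0,0],"twist":0},{"claw":0,"linear":[-35,0,0],"twist":0},{"claw":0,"linear":[-35,0,0],"twist":0},{"claw":0,"linear":[-35,0,0],"twist":0},{"claw":0,"linear":[-35,0,0],"twist":0},{"claw":0,"linear":[-35,0,0],"twist":0},{"claw":0,"linear":[0,0,0],"twist":0}]'
python3 - <<'E'
from h import *
np.set_printoptions(precision=3,suppress=True,linewidth=160)
st()
im,d=snapshot('scene');W=cloud('scene',d)
# box-frame coordinates
a=np.radians(11.13);M=np.array([[np.cos(a),-np.sin(a)],[np.sin(a),np.cos(a)]])
def bf(W): L=W.copy(); L[...,:2]=(W[...,:2]-[.472,.091])@M; return L
L=bf(W)
m=(abs(L[...,1])<.045)&(L[...,2]>.066)&(L[...,2]<.13)&(abs(L[...,0])<.09); P=L[m]
print('rack pts',len(P),np.percentile(P,[2,50,98],axis=0))
# lid: side face profile (y about -.088)
m=(abs(L[...,1]+.088)<.012)&(L[...,2]>.08)&(L[...,2]<.3)&(L[...,0]>.06)&(L[...,0]<.25); P=L[m]
for z in np.arange(.09,.29,.02):
    q=P[abs(P[:,2]-z)<.008]
    if len(q): print('lid z',round(z,2),q[:,0].min(),q[:,0].max())
print('lid top z',P[:,2].max())
b=im[100:240,180:340];save('t7',cv2.resize(b,(640,560)))
go(*(M@[.097+.036+.043+.035,0]+[.472,.091]),.30,101.1)
E
```

```text
clock: 28.8
tool_pos: [0.4744, 0.0918, 0.0642]
orientation: [7.8, 90.0, 19.1]
force: [-0.8, -0.1, 0.1]
opening: 0.0797
clock: 29.63
tool_pos: [0.4771, 0.0923, 0.312]
orientation: [8.5, 89.4, 19.8]
force: [1.4, 0.6, 0.9]
opening: 0.0456
t 29.63 pos [477.1  92.3 312. ] yaw_y 101.32 j [  34.3   -0.8  -14.6    0.2  -75.5 -113.1] F [1.4 0.6 0.9] op 45.6
rack pts 617 [[-0.073 -0.034  0.067]
 [-0.002 -0.016  0.088]
 [ 0.072  0.03   0.094]]
lid z 0.09 0.0975211544310962 0.2445477946224232
lid z 0.11 0.10082936736508352 0.15072388862359676
lid z 0.13 0.10350526228980003 0.15353592980743647
lid z 0.15 0.10959234866791505 0.15600354189366647
lid z 0.17 0.11232425387821326 0.16211558130976436
lid z 0.19 0.11572482002225842 0.1630798690853281
lid z 0.21 0.11804178873655097 0.16716437219533803
lid z 0.23 0.12184648707032165 0.17208275003628717
lid z 0.25 0.12681793044690862 0.17020588548399138
lid top z 0.2511269754967286
t 29.68 pos [475.9  92.3 308.6] yaw_y 101.29 j [  34.3   -0.7  -14.9    0.1  -75.3 -113.1] F [-0.5  0.8 -1.7] op 41.5
need tool mm [ 10.1  -1.1 206.9] twist rad 0.003
```

View pics/t7.png

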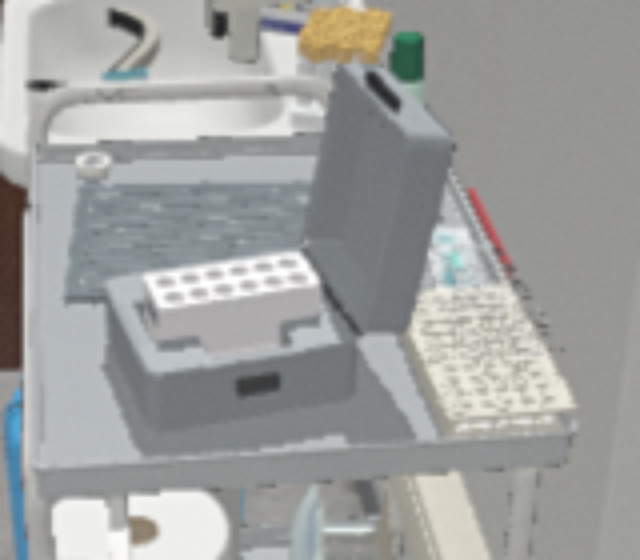

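```bash
python3 -m pendant '[{"claw":0,"linear":[0,0,20],"twist":0},{"claw":0,"linear":[0,0,28],"twist":0},{"claw":0,"linear":[0,0,28],"twist":0},{"claw":0,"linear":[0,0,28],"twist":0},{"claw":0,"linear":[0,0,28],"twist":0},{"claw":0,"linear":[0,0,28],"twist":0},{"claw":0,"linear":[0,0,22],"twist":0},{"claw":0,"linear":[0,0,15],"twist":0},{"claw":0,"linear":[0,0,0],"twist":0},{"claw":0,"linear":[0,0,0],"twist":0}]'
python3 -c "
from h import *
st()"
```

```text
clock: 30.52
tool_pos: [0.6675, 0.1301, 0.3023]
orientation: [-169.4, 89.8, -158.2]
force: [-0.4, 0.6, -0.3]
opening: 0.0005
t 30.52 pos [667.5 130.1 302.3] yaw_y 101.25 j [  27.4   19.2    8.5   -0.   -79.4 -106.2] F [-0.4  0.6 -0.3] op 0.5
```

```bash
python3 -m pendant '[{"claw":0,"linear":[15,0,0],"twist":0},{"claw":0,"linear":[20,0,0],"twist":0},{"claw":0,"linear":[20,0,0],"twist":0},{"claw":0,"linear":[15,0,0],"twist":0},{"claw":0,"linear":[5,0,0],"twist":0},{"claw":0,"linear":[0,0,-8],"twist":0},{"claw":0,"linear":[0,0,-8],"twist":0},{"claw":0,"linear":[0,0,-8],"twist":0},{"claw":0,"linear":[0,0,-8],"twist":0},{"claw":0,"linear":[0,0,-8],"twist":0}]'
python3 -m pendant '[{"claw":0,"linear":[0,0,-10],"twist":0},{"claw":0,"linear":[0,0,-10],"twist":0},{"claw":0,"linear":[0,0,-10],"twist":0},{"claw":0,"linear":[0,0,-10],"twist":0},{"claw":0,"linear":[0,0,-10],"twist":0},{"claw":0,"linear":[0,0,-10],"twist":0},{"claw":0,"linear":[0,0,-10],"twist":0},{"claw":0,"linear":[0,0,-10],"twist":0},{"claw":0,"linear":[0,0,-10],"twist":0},{"claw":0,"linear":[0,0,-10],"twist":0}]'
python3 -m pendant '[{"claw":0,"linear":[0,0,-10],"twist":0},{"claw":0,"linear":[0,0,-8],"twist":0},{"claw":0,"linear":[0,0,-5],"twist":0},{"claw":0,"linear":[0,0,0],"twist":0},{"claw":0,"linear":[0,0,0],"twist":0},{"claw":0,"linear":[0,0,0],"twist":0},{"claw":0,"linear":[0,0,0],"twist":0},{"claw":0,"linear":[0,0,0],"twist":0},{"claw":0,"linear":[-20,0,0],"twist":0},{"claw":0,"linear":[-20,0,0],"twist":0}]'
python3 - <<'E'
from h import *
np.set_printoptions(precision=3,suppress=True,linewidth=160)
st()
im,d=snapshot('scene');W=cloud('scene',d)
a=np.radians(11.13);M=np.array([[np.cos(a),-np.sin(a)],[np.sin(a),np.cos(a)]])
L=W.copy(); L[...,:2]=(W[...,:2]-[.472,.091])@M
for x in np.arange(-.09,.18,.03):
    q=L[(abs(L[...,0]-x)<.008)&(abs(L[...,1]+.05)<.03)&(L[...,2]<.35)]
    if len(q): print(round(x,2),q[:,2].max(),np.median(q[:,2]))
b=im[100:240,180:340];save('t8',cv2.resize(b,(640,560)))
E
```

```text
clock: 31.35
tool_pos: [0.6277, 0.1224, 0.2305]
orientation: [13.3, 89.9, 24.6]
force: [-0.1, -0.2, 0.8]
opening: 0.0004
clock: 32.18
tool_pos: [0.5292, 0.1026, 0.229]
orientation: [-166.7, 90.0, -155.4]
force: [0.2, -1.3, 0.3]
opening: 0.0001
clock: 33.02
tool_pos: [0.5072, 0.098, 0.2683]
orientation: [-161.6, 89.8, -150.3]
force: [1.3, 0.4, 0.6]
opening: 0.0006
t 33.02 pos [507.2  98.  268.3] yaw_y 101.26 j [  32.7    4.1  -15.1   -0.   -71.  -111.5] F [1.3 0.4 0.6] op 0.6
-0.09 0.15682298715705423 0.119758934308246
-0.06 0.15165681215112625 0.06635272281094724
-0.03 0.14709071942129537 0.14013677516028267
0.0 0.34926449066422344 0.134001246749527
0.03 0.3049829893573774 0.1247438239510042
0.06 0.12261451954550101 0.11795319595170553
0.09 0.11389141194288512 0.1097580020694373
0.12 0.0032010878523769854 -0.0007965300819149005
0.15 0.025503294590356326 -0.00023591859679349998
0.18 0.08510258791151724 0.02671873532488451
```

View pics/t8.png

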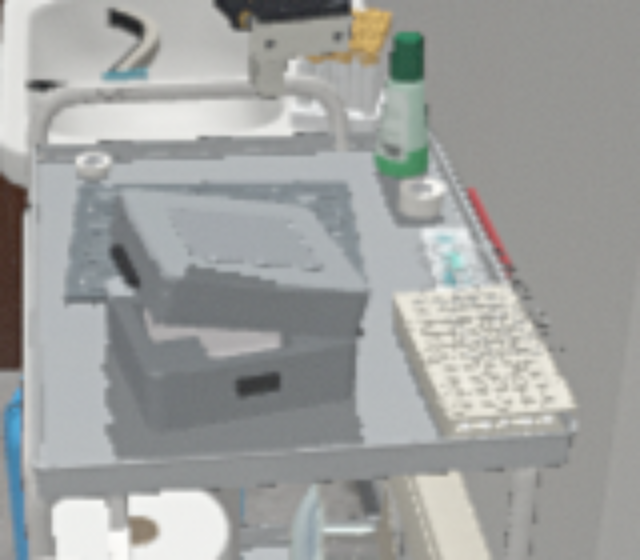

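```bash
cat > lid.py <<'E'
from h import *
np.set_printoptions(precision=3,suppress=True,linewidth=160)
st()
im,d=snapshot('scene');W=cloud('scene',d)
a=np.radians(11.13);M=np.array([[np.cos(a),-np.sin(a)],[np.sin(a),np.cos(a)]])
L=W.copy(); L[...,:2]=(W[...,:2]-[.472,.091])@M
m=(abs(L[...,0])<.09)&(abs(L[...,1])<.08)&(L[...,2]<.2)&(L[...,2]>.095); P=L[m]
A=np.c_[P[:,0],np.ones(len(P))]; k=np.ones(len(P),bool)
for _ in range(6):
    c=np.linalg.lstsq(A[k],P[k,2],rcond=None)[0]; r=P[:,2]-A@c; k=abs(r)<max(.004,2*np.std(r[k]))
print('lid angle',-np.arctan(c[0]),'z at centre',c[1],k.sum())
save('t9',cv2.resize(im[100:240,180:340],(640,560)))
E
python3 -m pendant '[{"claw":0,"linear":[0,0,0],"twist":0},{"claw":0,"linear":[0,0,0],"twist":0},{"claw":0,"linear":[0,0,0],"twist":0},{"claw":0,"linear":[0,0,0],"twist":0},{"claw":0,"linear":[0,0,0],"twist":0},{"claw":0,"linear":[0,0,0],"twist":0},{"claw":0,"linear":[0,0,0],"twist":0},{"claw":0,"linear":[0,0,0],"twist":0},{"claw":0,"linear":[0,0,0],"twist":0},{"claw":0,"linear":[0,0,0],"twist":0}]'
python3 lid.py
```

```text
clock: 33.9
tool_pos: [0.5077, 0.0984, 0.269]
orientation: [-71.6, 90.0, -60.3]
force: [0.1, 0.8, 0.4]
opening: 0.0001
t 33.9 pos [507.7  98.4 269. ] yaw_y 101.28 j [  32.7    4.   -15.1    0.   -70.9 -111.5] F [0.1 0.8 0.4] op 0.1
lid angle 0.0018448223841584935 z at centre 0.10875261374305373 1101
```

```bash
python3 - <<'E'
from h import *
im,d=snapshot('top')
for k in('pouch','tape','swabs'):
    r=boxes_of('top',k)[:1]; print(k,r)
E
python3 lid.py
```

```text
pouch []
tape []
swabs [{'xy': [377.0, 239.0], 'confidence': 0.89}]
t 34.15 pos [507.7  98.4 269.1] yaw_y 101.28 j [  32.7    4.   -15.1   -0.   -70.9 -111.5] F [ 0.1  0.  -0.2] op 0.5
lid angle 0.0004121158002012903 z at centre 0.10874977984924068 1096
```

View pics/t9.png

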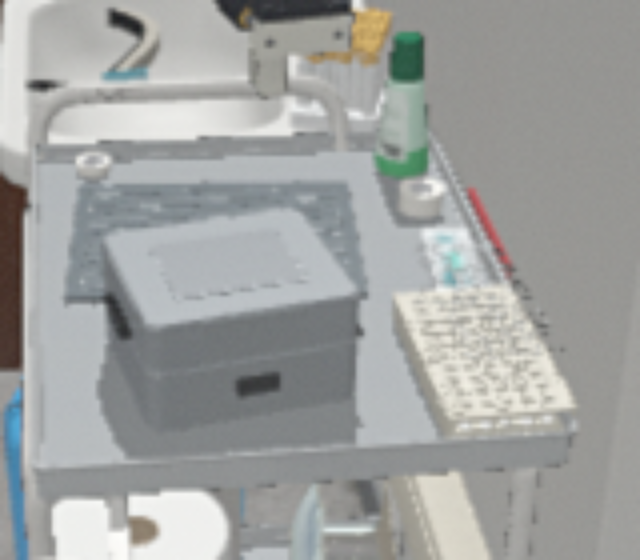

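The lid is fully shut on the box (about 100–360, 210–430 in the picture). The pouch (450, 255) and the tape roll (420, 197) are where they were, and the gripper is clear of everything.

```bash
python3 -c "
from plant import *
print(close_job())"
```

```text
the job is handed in; nothing more can be done
None
```

The sample box is packed and handed in at about 34 s. The cool pack lies flat on the box floor, the rack stands on it with its holes up, and the lid is shut. I tipped the rack over its edge twice on the mat before lifting it in.

**Last checks:**
- **Lid:** measured angle about 0.000–0.002 rad, with its top at 109 mm, which matches the 108 mm it should be.
- **Rack:** checked before I closed the lid; its top was at about 92 mm, as expected, and it was within a few millimetres of the box centre. It could not be seen after that.
- **Pack:** it was only judged by eye, lying in the cavity in the pictures before the rack went in.
- **Gripper:** clear of everything, with wrist force near 0.
- **Gauze pack:** found about 2–3 pixels from where the detector first saw it.
- **Pouch and tape:** the detector missed both in the last top view. The last scene picture shows them where they were, but I did not measure it.

During the first tip the wrist force briefly reached about 36 N, below the 120 N limit.

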